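Index the bonsai turntable by one hole

TASK

Turn the little bonsai on by one hole for trimming: with a fingertip press the turntable's spring plunger right in by its mushroom head, swing the table anticlockwise (seen from above) with the plunger held in, and let it up so that it springs fully out again, locked in the very next hole. Grip and lift nothing: the bonsai rides round standing on the table, and the canister, ring, bowl and snips on the bench stay where they are.

Things in the scene. Friction and masses are not known exactly. Their poses are not given: they have to be found in the camera images.
- turntable (a joint): angle of the rotary table, rad: 0 at its first hole (locked there at the start, with about 0.01 of play), growing anticlockwise seen from above. 8 holes 45 degrees apart: the next hole anticlockwise is at 0.785. It turns level on a ball bearing with light drag (about 0.06 Nm plus a little damping), stays where it is left, and cannot turn while the pin stands in a hole.
- plunger (a joint): how far the spring plunger is pressed down, m: 0 fully out (up), 0.012 on its stop; the spring pushes up with 4 N when out, 9 N on the stop. Upright on an arm of the turntable, it turns with it. Its tapered pin sits from below in a hole of the fixed ring and is free only past 0.0095. Let go between holes it stays 0.0095 down and springs up when a hole comes within about 4 mm.
- head_top (a point): centre of the top of the plunger's black mushroom head: 42 mm across, 12 mm tall, nearly flat on top (the middle 30 mm), pressed straight down. 82 mm above the bench when out, 70 mm fully in. Goes round with the table, 160 mm from its axis; a fingertip pressing on it drags it along. The table top beside it is 56 mm above the bench. z axis up.
- table_centre (a point): centre of the turntable's round top, on its vertical turning axis, 56 mm above the bench. The top is an aluminium disc 260 mm across with a rubber mat; it stands on a round fixed base 370 mm across whose ring, 34 mm above the bench, has the 8 holes joined by a narrow round slot. Fixed to the bench.
- first_hole (a point): centre, at the ring's top face (34 mm above the bench), of the hole in the fixed base ring where the pin is at the start, 160 mm from the axis
- next_hole (a point): centre, at the ring's top face (34 mm above the bench), of the next hole anticlockwise, 45 degrees on, 160 mm from the axis: where the pin shall lock
- bonsai: small bonsai in a blue-glazed oblong pot (112 x 84 x 48 mm, rim on top), tree up to 175 mm above the pot's underside and within 60 mm of its middle. Stands loose near the middle of the turntable. 0.9 kg. Origin under the middle of the pot, z up.
- canister: lidded white enamel canister, 100 mm across, 142 mm tall with its knob, standing on the bench. Origin under its middle.
- plant_ring: white plastic plant ring, 130 mm outside, 110 mm inside, 12 mm tall, lying on the bench. Origin under its middle.
- olive_bowl: small olive-wood bowl, 116 mm across, 42 mm tall, on the bench. Origin under its middle.
- snips: pair of orange-handled snips, closed and latched, 137 mm long, 14 mm thick, lying on the bench along their x axis, blades to +x. Origin at the pivot, on the bench.
Things that resemble listed ones, but are neither listed nor needed, are in the scene too. There is more than one size of the bonsai; the job needs the largest.

How it is judged (in metres and radians):
On the way, in this order (a step that is already met when the one before it is completed fails the run):
1. the plunger is pressed right in while the table still stands at its first hole (value of joint plunger above 0.0095 m and value of joint turntable between -0.08 and 0.08 rad), for 0.05 s.
2. the table has been swung anticlockwise half way to the next hole, the pin running under the ring (value of joint plunger above 0.008 m and value of joint turntable between 0.35 and 0.7 rad), for 0.05 s.
3. the plunger has sprung up in the next hole (value of joint plunger below 0.002 m and value of joint turntable between 0.76 and 0.81 rad), for 0.2 s.
At the end, for the whole second after the job is handed in: The table stands locked in the next hole anticlockwise (0.785 rad from the first, within 0.025), the plunger is out to within 2 mm, the bonsai stands upright and still on the table within 30 mm of its centre, and the four things on the bench are within 20 mm of where they stood (all of step 3 and horizontal distance between bonsai and table_centre below 0.03 m and z of bonsai in the frame of table_centre between -0.006 and 0.006 m and angle between bonsai's own z axis and vertical below 0.08 rad and linear speed of bonsai below 0.02 m/s and distance of each of canister, plant_ring, olive_bowl, snips from where it was at the start of the episode below 0.02 m); the robot touches nothing.
It fails at once if the bonsai is lifted off the table or tipped (z of bonsai in the frame of table_centre above 0.012 m or angle between bonsai's own z axis and vertical above 0.2 rad).
It fails at once if the bonsai is pushed about on the table (horizontal distance between bonsai and table_centre above 0.035 m).
It fails at once if the canister, ring, bowl or snips are lifted or moved by more than 20 mm (distance of any of canister, plant_ring, olive_bowl, snips from where it was at the start of the episode above 0.02 m).
It fails at once if the table is turned the wrong way (value of joint turntable below -0.15 rad).
It also fails if it takes over 37 s, if anything falls off the work surface, if the arm or the gripper's body presses on something with over 40 N, if the wrist force passes 120 N, or if a joint passes its speed limit or range.

ROBOT

A 6-joint arm with a two-finger parallel gripper is mounted at the origin on the work surface. World frame = base frame: x ahead of the robot, y to its left, z up, the work surface at z = 0. Lengths are in mm, angles in degrees, forces in N, time in s.
With the tool pointing down it reaches from about 275 to 850 mm from the base axis. Payload 5.2 kg.
Tool frame: the origin (TCP) lies midway between the tips of the shut fingers; the grasp point (between the pads) lies 19 mm behind it; z points along the fingers, y is the direction in which the jaws open and shut (so a half turn about z gives the same grasp; the last joint's range is limited). The gripper opens to 85 mm and grips with 20 to 120 N. Pads are 22 mm wide; open, the fingers measure 114 mm over their backs; the gripper's body (76 mm by 85 mm) begins 54 mm behind the grasp point. The pads swing forward as they close: fully open they stand 13 mm farther back than shut.
Start: joints at [55.359, 14.817, 87.949, -0, 77.235, -11.62], TCP at [215.071, 506.211, 231.31] pointing down, gripper open.
Joint ranges: [-179.93, 179.93], [-52.35, 119.4], [10.71, 147.94], [-69.91, 249.91], [12.55, 155.21], [-178.61, 178.61]. Speed limits (degrees/s): [147.25, 147.25, 180, 180, 180, 180].

INTERFACE

Orientations are given as [roll, pitch, yaw] about the fixed x, y, z axes, in that order (R = Rz(yaw) Ry(pitch) Rx(roll)).
In Python, from station import env gives the robot as it stands.
- The arm moves only by the tool carry_out, never from a script. Its argument "rows" is a list of rows, each an object with "grip": the opening, from 0 (shut) to 1 (fully open); "xyz": the shift along the tool's x, y, z in cm, a list of three; "spin": the turn about the tool's z in rad. In form: [{"grip": grip, "xyz": [tx, ty, tz], "spin": spin}, ...]. A call has exactly 8 rows; each row is the pose to reach, as a shift and turn from the pose measured when the call began, along the tool's axes at that moment; what a row does not reach only later rows make up. A row lasts 1/12 s, in which the tool goes at most 41.7 mm and 7.16 degrees, less where a joint would pass 70% of its speed; a pose out of reach is approached as far as the arm can. A call with a gripper value outside its range is refused whole. The fingers move at their own pace and stop on an object; "force" is the grip in N (left out, the last holds). Time passes only in rows, so rows that repeat a pose let the fingers close, or fill a call up. It gives the time, the measured TCP pose, the force and the opening at its end, in the units of the state.
- env.sense(): the state, without advancing time (a new reading comes with each control period).
- env.get_image(name): name is "scene" or "top" or "wrist"; returns a dict with "frame" (384x512x3 uint8, red, green, blue), "fx", "fy", "cx", "cy" (pixels), "view" (4x4, takes a point from world to camera coordinates). Camera axes: x right, y down, z forward; pixel columns grow to the right and rows downward; lengths in mm; the calibration is good to about 2 mm. A picture is of the moment at which its call begins. There is no depth.
- env.sign_off(): hands the job in, once; it reports no verdict.
The state is a dict: "time": time; "q": joint angles; "dq": joint speeds; "tau": joint torques, N m; "eef_pos": TCP position; "tool_rot": TCP orientation; "wrist_force": force on the tool from outside, world axes, zero at the start; "ft_torque": the same for the moment, N m; "opening": finger opening in mm.
Only numpy, scipy, OpenCV 4.12 (cv2) and the standard library are available. Lean on these libraries where they do the work, as an engineer would, in place of code of your own. Each camera call takes 0.05 s, during which the arm holds its last target.

## Working session

There is one attempt and no reset: what is moved stays moved. The work goes in short steps, Python scripts to look and compute and a tool call to move; the robot and the scene stay as the last step left them, time stands still between calls to the robot, and variables do not carry over. Pictures are saved under pics/ and viewed, and the job is handed in when it is done.

Besides the shell and the picture viewer there is one more tool, called after "Request:" as name(argument=value, ...) on one line, values as JSON. carry_out: Moves the arm, as the interface text tells. Its arguments: {"type":"object","properties":{"rows":{"type":"array","items":{"type":"object","properties":{"grip":{"type":"number"},"xyz":{"type":"array","items":{"type":"number"}},"spin":{"type":"number"}}}},"force":{"type":"number"}},"required":["rows"]}

```bash
mkdir -p pics && python3 - <<'E'
from station import env
import cv2, json
s=env.sense()
for k,v in s.items(): print(k,v)
for n in ["scene","top","wrist"]:
    d=env.get_image(n)
    cv2.imwrite(f"pics/{n}0.png",cv2.cvtColor(d["frame"],cv2.COLOR_RGB2BGR))
    print(n,d["fx"],d["fy"],d["cx"],d["cy"]); print(d["view"])
E
```

```text
time 0.0
q [ 5.53573461e+01  1.48584138e+01  8.80123401e+01  1.15093140e-03
  7.72337214e+01 -1.16194242e+01]
dq [-0.02565399  0.06677976  0.01614377  0.04946352  0.10224578 -0.0372827 ]
tau [ 6.66858214e-04 -4.46034586e+01 -2.90575594e+01 -3.74548072e-04
  1.16917089e-02 -1.19537523e-05]
eef_pos [214.7698388  505.75730849 230.47378689]
tool_rot [-1.79897892e+02 -2.21413826e-02  1.56976495e+02]
wrist_force [ 0.54992058 -0.81980964  0.83904147]
ft_torque [ 0.0152766   0.02145948 -0.00795968]
opening 85.35393431653817
scene 370.6938228207832 370.6938228207832 259.9478663058966 188.8925078403781
[[ 6.47729836e-01  7.61773929e-01 -1.21054055e-02 -3.22299743e+02]
 [ 6.60417012e-01 -5.69327313e-01 -4.89607782e-01 -3.06211550e+02]
 [-3.79862382e-01  3.09138953e-01 -8.71858749e-01  1.63699092e+03]
 [ 0.00000000e+00  0.00000000e+00  0.00000000e+00  1.00000000e+00]]
top 356.51933615528884 356.51933615528884 257.86015069804995 190.64394518919636
[[ 1.53198263e-03 -9.99994332e-01  2.99829194e-03 -1.78858487e+00]
 [-9.75848035e-01 -2.14994102e-03 -2.18439900e-01  5.27613769e+02]
 [ 2.18445108e-01 -2.59123117e-03 -9.75845797e-01  1.22388111e+03]
 [ 0.00000000e+00  0.00000000e+00  0.00000000e+00  1.00000000e+00]]
wrist 300.51738049205477 300.51738049205477 258.12447471240625 187.68007320453648
[[ 3.90190277e-01  9.20731139e-01 -2.39116479e-03 -5.48949110e+02]
 [ 8.83879974e-01 -3.73843444e-01  2.81064532e-01 -3.74572893e+01]
 [ 2.57890945e-01 -1.11782150e-01 -9.59685892e-01  3.78548152e+02]
 [ 0.00000000e+00  0.00000000e+00  0.00000000e+00  1.00000000e+00]]
```

View pics/scene0.png

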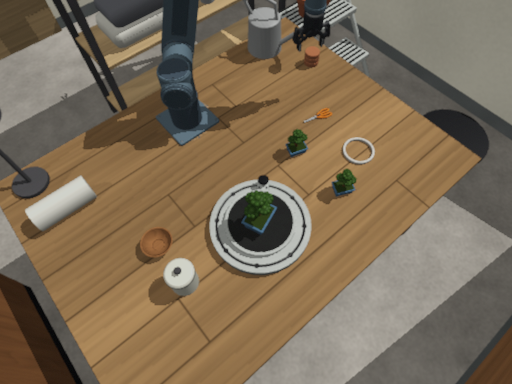

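View pics/top0.png

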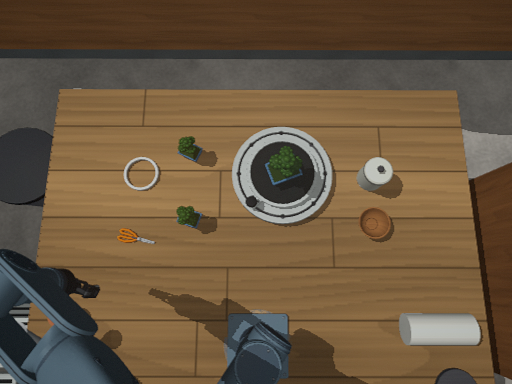

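View pics/wrist0.png

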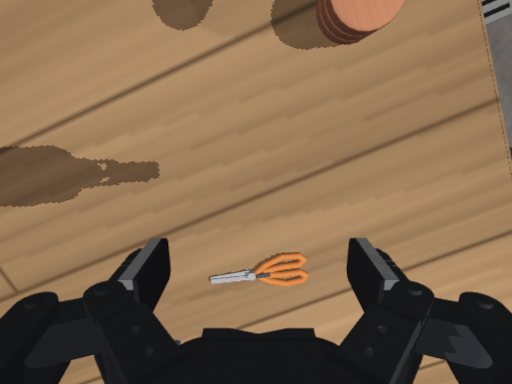

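Three bonsai in the top view: (189,148), (188,215) on the bench are small; the one at (285,163), standing on the turntable, is the largest. The black mushroom head seems to be at (251,202) in top and (263,180) in scene. I'll enlarge and measure.

```bash
cat > h.py <<'E'
import numpy as np, cv2
from station import env
def grab(n):
    d=env.get_image(n); d["bgr"]=cv2.cvtColor(d["frame"],cv2.COLOR_RGB2BGR); d["view"]=np.array(d["view"]); return d
def ray(d,u,v):
    R=d["view"][:3,:3]; t=d["view"][:3,3]
    c=-R.T@t; r=R.T@np.array([(u-d["cx"])/d["fx"],(v-d["cy"])/d["fy"],1.]); return c,r/np.linalg.norm(r)
def onz(d,u,v,z):
    c,r=ray(d,u,v); return c+r*(z-c[2])/r[2]
def proj(d,p):
    q=d["view"][:3,:3]@np.array(p,float)+d["view"][:3,3]
    return d["cx"]+d["fx"]*q[0]/q[2], d["cy"]+d["fy"]*q[1]/q[2]
def tri(rs):
    A=np.zeros((3,3));b=np.zeros(3)
    for c,r in rs:
        P=np.eye(3)-np.outer(r,r);A+=P;b+=P@c
    return np.linalg.solve(A,b)
E
python3 - <<'E'
from h import *
for n,(x0,y0,x1,y1) in {"top":(225,120,340,230),"scene":(200,165,320,280)}.items():
    d=grab(n); im=d["bgr"][y0:y1,x0:x1]
    cv2.imwrite(f"pics/{n}_crop1.png",cv2.resize(im,None,fx=5,fy=5,interpolation=cv2.INTER_CUBIC))
E
```

```text
(no output)
```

View pics/top_crop1.png

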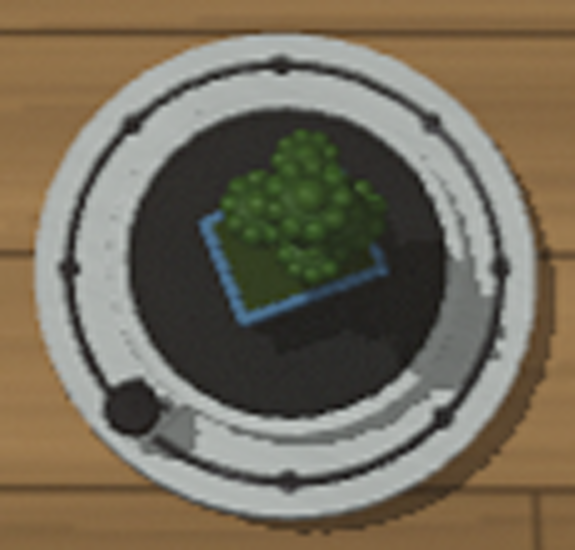

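View pics/scene_crop1.png

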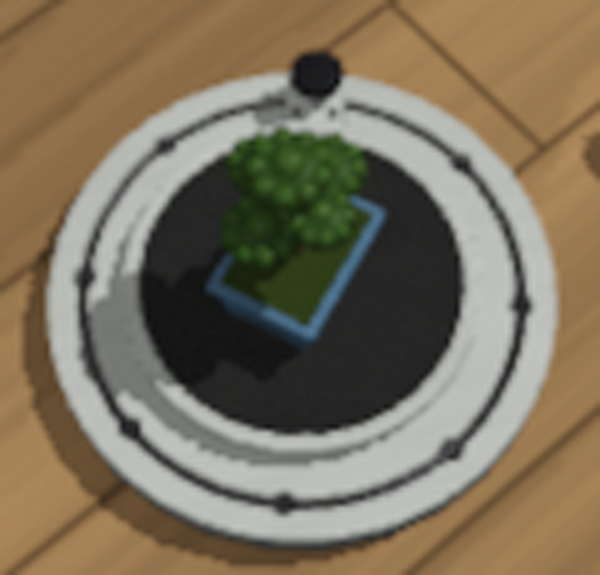

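```bash
python3 - <<'E'
from h import *
H={"top":(225,120,[(281,65),(431,122),(501,268),(444,419),(290,481),(68,268),(133,125)],(132,408)),
   "scene":(200,165,[(166,146),(84,276),(130,428),(285,503),(452,450),(522,305),(461,161)],(317,74))}
heads=[]
for n,(x0,y0,hs,hd) in H.items():
    d=grab(n); g=cv2.cvtColor(d["bgr"],cv2.COLOR_BGR2GRAY).astype(float)
    P=[]
    for U,V in hs:
        u,v=(U+.5)/5-.5+x0,(V+.5)/5-.5+y0
        # refine: darkness centroid in 5x5
        for _ in range(3):
            a,b=int(round(u)),int(round(v)); w=np.clip(150-g[b-2:b+3,a-2:a+3],0,None)
            yy,xx=np.mgrid[b-2:b+3,a-2:a+3]; u,v=(w*xx).sum()/w.sum(),(w*yy).sum()/w.sum()
        P.append(onz(d,u,v,34))
    P=np.array(P)
    A=np.c_[2*P[:,:2],np.ones(len(P))]; s=np.linalg.lstsq(A,(P[:,:2]**2).sum(1),rcond=None)[0]
    c=s[:2]; r=np.sqrt(s[2]+c@c)
    ang=np.degrees(np.arctan2(P[:,1]-c[1],P[:,0]-c[0]))
    print(n,"centre",c.round(1),"r",r.round(1),"ang",ang.round(1),"rad",np.hypot(*(P[:,:2]-c).T).round(1))
    # head: dark blob
    u,v=(hd[0]+.5)/5-.5+x0,(hd[1]+.5)/5-.5+y0
    a,b=int(round(u)),int(round(v))
    m=np.zeros(g.shape,np.uint8); m[b-8:b+9,a-8:a+9]=(g[b-8:b+9,a-8:a+9]<60)*255
    m=cv2.morphologyEx(m,cv2.MORPH_OPEN,np.ones((5,5),np.uint8))
    k,l,st,ce=cv2.connectedComponentsWithStats(m); i=1+np.argmax(st[1:,4])
    print(" head px",ce[i].round(2),st[i]); 
    p=onz(d,*ce[i],76); print(" head@z76",p.round(1), "rel r",np.hypot(*(p[:2]-c)).round(1),"ang",np.degrees(np.arctan2(p[1]-c[1],p[0]-c[0])).round(1))
    heads.append(ray(d,*ce[i]))
    c56=[c[0],c[1],56]; print(" centre proj",np.round(proj(d,c56),1))
print("tri head",tri(heads).round(1))
E
```

```text
top centre [599.7 -88.6] r 159.8 ang [   0.2  -44.6  -89.7 -134.8 -179.2   90.1   45.8] rad [159.8 159.9 159.7 159.8 159.7 160.  159.5]
 head px [251.12 201.46] [247 197   9  10  83]
 head@z76 [484.6  22.9  76. ] rel r 160.3 ang 135.9
 centre proj [282.  171.5]
scene centre [600.9 -87.3] r 159.8 ang [ 179.9 -134.6  -89.5  -44.3    0.3   45.    90.5] rad [160.2 159.5 159.5 159.8 160.2 159.5 159.6]
 head px [262.89 179.41] [259 176   9   8  66]
 head@z76 [487.2  24.6  76. ] rel r 159.4 ang 135.5
 centre proj [259.9 220.3]
tri head [485.7  24.1  73.9]
```

Holes fit a circle of radius 159.8 mm (160 expected), spaced 45° in both views. The centre is at about (600, −88). The head is at about (486.5, 24.5), 160 mm from the axis, on the hole at about 135.3°. The next hole is at about (440, −89). Both crops show the largest bonsai on the table and the mushroom head at top px (251,201) and scene px (263,179). I'll move over with the fingers shut.

Request:
carry_out(rows=[{"grip":0,"xyz":[-1.5,-1.2,0],"spin":0},{"grip":0,"xyz":[-4.5,-3.5,0],"spin":0},{"grip":0,"xyz":[-7.5,-5.8,0],"spin":0},{"grip":0,"xyz":[-10.5,-8.1,0],"spin":0},{"grip":0,"xyz":[-13.5,-10.4,0],"spin":0},{"grip":0,"xyz":[-16.5,-12.7,0],"spin":0},{"grip":0,"xyz":[-19.0,-14.6,0],"spin":0},{"grip":0,"xyz":[-21.0,-16.1,0],"spin":0}], force=30)

```text
time: 1.02
eef_pos: [346.2, 273.7, 231.3]
tool_rot: [-180.0, 0.0, 156.9]
wrist_force: [1.3, 0.8, -0.1]
opening: 0.4
```

Request:
carry_out(rows=[{"grip":0,"xyz":[-2.0,-1.5,0],"spin":0},{"grip":0,"xyz":[-5.5,-4.2,0],"spin":0},{"grip":0,"xyz":[-9.0,-6.9,0.5],"spin":0},{"grip":0,"xyz":[-12.5,-9.6,1.5],"spin":0},{"grip":0,"xyz":[-16.0,-12.3,3.0],"spin":0},{"grip":0,"xyz":[-19.5,-15.0,5.0],"spin":0},{"grip":0,"xyz":[-22.0,-16.9,7.0],"spin":0},{"grip":0,"xyz":[-22.7,-17.4,8.5],"spin":0}])

```text
time: 1.68
eef_pos: [489.3, 21.0, 146.8]
tool_rot: [-180.0, 0.3, 156.8]
wrist_force: [0.7, 0.5, -0.4]
opening: -0.4
```

```bash
python3 - <<'E'
from h import *
s=env.sense(); print(s["time"],s["eef_pos"].round(1) if hasattr(s["eef_pos"],"round") else s["eef_pos"],s["tool_rot"],s["wrist_force"],s["opening"])
a=grab("top");b=grab("scene");w=grab("wrist")
tcp=np.array(env.sense()["eef_pos"])
for d,n in((a,"top"),(b,"scene"),(w,"wrist")): print(n,np.round(proj(d,tcp),1),"head",np.round(proj(d,[486.6,24.5,82]),1))
A=cv2.resize(a["bgr"][150:250,200:350],None,fx=4,fy=4,interpolation=cv2.INTER_CUBIC)
B=cv2.resize(b["bgr"][100:260,190:330],None,fx=3,fy=3,interpolation=cv2.INTER_CUBIC)
cv2.imwrite("pics/top2.png",A);cv2.imwrite("pics/scene2.png",B);cv2.imwrite("pics/wrist2.png",w["bgr"])
E
```

```text
1.6833 [489.3  21.  146.8] [-179.97969457    0.27215423  156.80269856] [ 0.68577316  0.49834275 -0.43174707] -0.3580251448602412
top [250.7 197.1] head [250.6 200.6]
scene [262.3 169.7] head [262.8 178.5]
wrist [260.8 241.3] head [262.3 201.7]
```

View pics/wrist2.png

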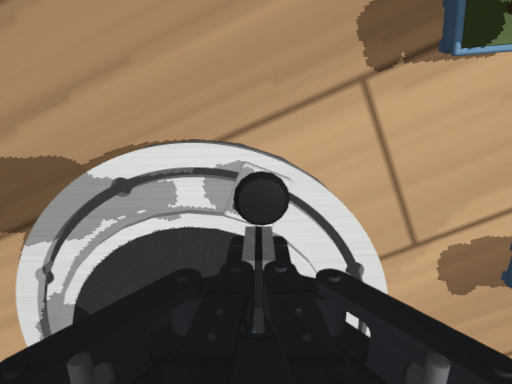

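View pics/scene2.png

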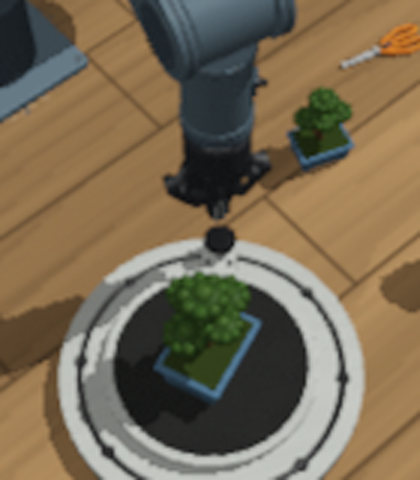

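The wrist view shows the head at (261,198), just in front of the shut fingertips, with the ring holes at (122,187), (45,277) and (355,270). I'll measure head and next hole in this closer view.

```bash
python3 - <<'E'
from h import *
d=grab("wrist"); s=env.sense(); g=cv2.cvtColor(d["bgr"],cv2.COLOR_BGR2GRAY)
print(s["eef_pos"])
hsv=cv2.cvtColor(d["bgr"],cv2.COLOR_BGR2HSV)
roi=np.zeros_like(g); roi[165:226,225:300]=255
m=((g<55)*255).astype(np.uint8)&roi
m=cv2.morphologyEx(m,cv2.MORPH_OPEN,cv2.getStructuringElement(cv2.MORPH_ELLIPSE,(21,21)))
cs,_=cv2.findContours(m,cv2.RETR_EXTERNAL,cv2.CHAIN_APPROX_NONE); c=max(cs,key=cv2.contourArea)
e=cv2.fitEllipse(c); print("head ellipse",np.round(e[0],1),np.round(e[1],1),cv2.boundingRect(c))
for z in(76,80,82): print(z,onz(d,*e[0],z).round(1))
print("px/mm check: 42mm ->",np.subtract(proj(d,[486,24,80]),proj(d,[486+42*.39,24+42*.92,80])))
print("next hole expected px",np.round(proj(d,[440.3,-88.8,34]),1),"this px(122,187) @34",onz(d,122,187,34).round(1))
cr=cv2.resize(d["bgr"][150:300,20:300],None,fx=2.8,fy=2.8,interpolation=cv2.INTER_CUBIC); cv2.imwrite("pics/w3.png",cr)
E
```

```text
[486.35536674  24.15851498 145.92613513]
head ellipse [259.1 198.5] [51.3 53.3] (233, 173, 54, 52)
76 [485.5  24.   76. ]
80 [484.3  24.5  80. ]
82 [483.7  24.8  82. ]
px/mm check: 42mm -> [-57.83740165   0.20236559]
next hole expected px [120.4 186.6] this px(122,187) @34 [441.1 -87.7  34. ]
```

View pics/w3.png

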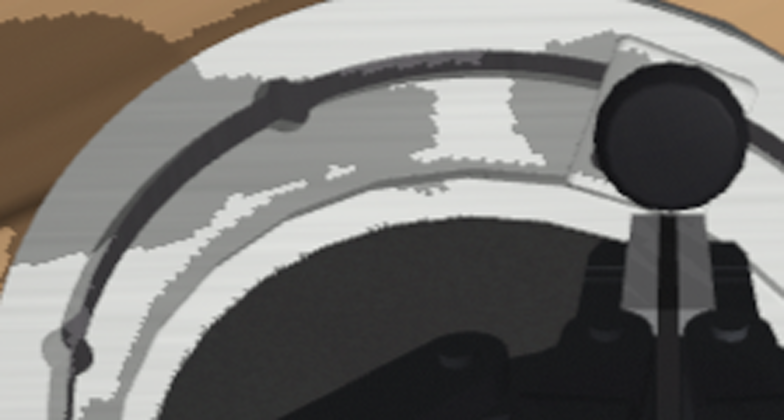

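Head found at (484–486, 24.5) in the wrist view and (486.6, 24.5) from the ring fit, which agree within 2 mm. The next hole measures (441, −88). I'll descend close above the head.

Request:
carry_out(rows=[{"grip":0,"xyz":[0,0,0.5],"spin":0},{"grip":0,"xyz":[0,0,1.5],"spin":0},{"grip":0,"xyz":[0,0,2.7],"spin":0},{"grip":0,"xyz":[0,0,3.9],"spin":0},{"grip":0,"xyz":[0,0,4.9],"spin":0},{"grip":0,"xyz":[0,0,5.5],"spin":0},{"grip":0,"xyz":[0,0,5.8],"spin":0},{"grip":0,"xyz":[0,0,5.8],"spin":0}])

```text
time: 2.55
eef_pos: [485.8, 24.6, 87.4]
tool_rot: [-180.0, -0.1, 156.8]
wrist_force: [-0.1, 1.1, 0.6]
opening: -0.0
```

Request:
carry_out(rows=[{"grip":0,"xyz":[0,0,0.3],"spin":0},{"grip":0,"xyz":[0,0,0.6],"spin":0},{"grip":0,"xyz":[0,0,0.9],"spin":0},{"grip":0,"xyz":[0,0,1.2],"spin":0},{"grip":0,"xyz":[0,0,1.45],"spin":0},{"grip":0,"xyz":[0,0,1.65],"spin":0},{"grip":0,"xyz":[0,0,1.75],"spin":0},{"grip":0,"xyz":[0,0,1.75],"spin":0}])

```text
time: 3.22
eef_pos: [486.4, 24.6, 70.5]
tool_rot: [-180.0, -0.1, 156.8]
wrist_force: [-1.0, 0.8, 7.1]
opening: -0.4
```

```bash
python3 - <<'E'
from h import *
b=grab("scene");a=grab("top"); s=env.sense(); print(s["time"],s["eef_pos"],s["wrist_force"],s["ft_torque"])
B=cv2.resize(b["bgr"][130:280,190:330],None,fx=4,fy=4,interpolation=cv2.INTER_CUBIC)
cv2.imwrite("pics/s4.png",B)
E
```

```text
3.3167 [486.42626359  24.59175165  70.63595475] [-1.30516474  1.30622388  8.0523226 ] [ 0.15765317  0.2046844  -0.00631091]
```

View pics/s4.png

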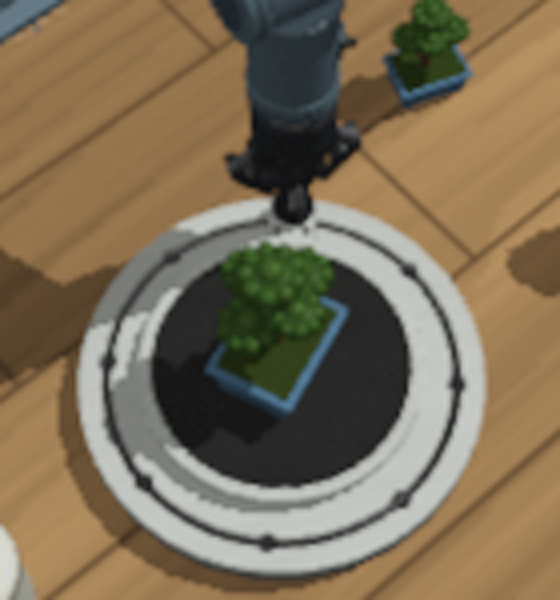

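The finger is on the head at z 70.6 with about 8 N, so the plunger is about 11.4 mm in. I'll press slightly more and work out the arc in tool axes.

```bash
cat > arc.py <<'E'
from h import *
import sys
C=np.array([600.3,-88.0]); A0=135.3
def rows(degs):
    s=env.sense(); p=np.array(s["eef_pos"]); y=np.radians(s["tool_rot"][2])
    a=np.degrees(np.arctan2(*(p[:2]-C)[::-1]))%360
    print("t",round(s["time"],2),"pos",p.round(1),"yaw",round(s["tool_rot"][2],1),"rad",np.hypot(*(p[:2]-C)).round(1),"turned",round(a-A0,2),"F",np.round(s["wrist_force"],1))
    ex=np.array([np.cos(y),np.sin(y)]);ey=np.array([np.sin(y),-np.cos(y)])
    for g in degs:
        t=np.radians(A0+g); q=C+160*np.array([np.cos(t),np.sin(t)])-p[:2]
        print(g,np.round([q@ex/10,q@ey/10],2))
rows([float(x) for x in sys.argv[1:]])
E
python3 arc.py 0 0.5 1.5 3.5 6 9 12 15 18
```

```text
t 3.32 pos [486.4  24.6  70.6] yaw 156.8 rad 160.1 turned 0.02 F [-1.3  1.3  8.1]
0.0 [-0.02  0.  ]
0.5 [ 0.04 -0.13]
1.5 [ 0.13 -0.39]
3.5 [ 0.32 -0.92]
6.0 [ 0.52 -1.59]
9.0 [ 0.72 -2.4 ]
12.0 [ 0.88 -3.22]
15.0 [ 1.   -4.05]
18.0 [ 1.07 -4.89]
```

Request:
carry_out(rows=[{"grip":0,"xyz":[0,0,0.12],"spin":0},{"grip":0,"xyz":[0,0,0.16],"spin":0},{"grip":0,"xyz":[0.04,-0.13,0.16],"spin":0},{"grip":0,"xyz":[0.13,-0.39,0.16],"spin":0},{"grip":0,"xyz":[0.32,-0.92,0.16],"spin":0},{"grip":0,"xyz":[0.52,-1.59,0.16],"spin":0},{"grip":0,"xyz":[0.72,-2.4,0.16],"spin":0},{"grip":0,"xyz":[0.88,-3.2,0.16],"spin":0}])

```text
time: 3.98
eef_pos: [466.1, -1.4, 69.8]
tool_rot: [180.0, 0.0, 156.8]
wrist_force: [-1.5, 1.3, 8.1]
opening: 0.1
```

```bash
python3 - <<'E'
from h import *
b=grab("scene")
B=cv2.resize(b["bgr"][130:280,190:330],None,fx=4,fy=4,interpolation=cv2.INTER_CUBIC)
cv2.imwrite("pics/s5.png",B)
E
python3 arc.py 14 17 20 23 26 29 31 33
```

```text
t 4.03 pos [465.4  -2.6  69.7] yaw 156.9 rad 159.7 turned 12.37 F [-0.2  0.8  7.9]
14.0 [ 0.09 -0.45]
17.0 [ 0.18 -1.28]
20.0 [ 0.23 -2.12]
23.0 [ 0.23 -2.95]
26.0 [ 0.19 -3.79]
29.0 [ 0.1  -4.62]
31.0 [ 0.02 -5.18]
33.0 [-0.08 -5.72]
```

View pics/s5.png

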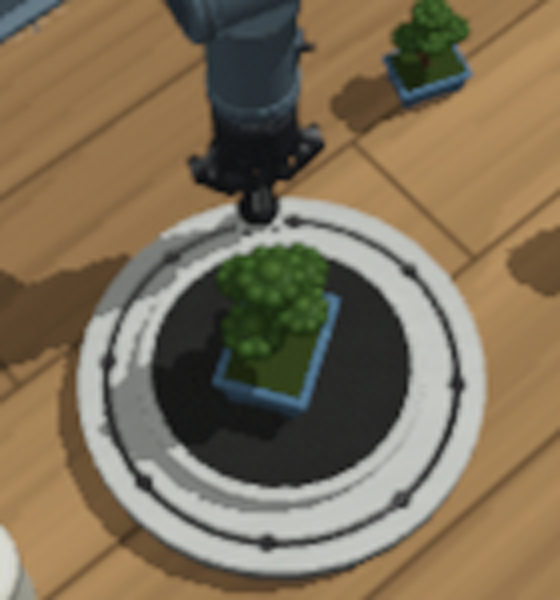

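The table is turning with the finger: the first hole is uncovered at crop (293,220) and the head sits under the fingertip. It has turned about 12° with the plunger held in. Continuing.

Request:
carry_out(rows=[{"grip":0,"xyz":[0.09,-0.45,0.1],"spin":0},{"grip":0,"xyz":[0.17,-1.2,0.1],"spin":0},{"grip":0,"xyz":[0.22,-1.95,0.1],"spin":0},{"grip":0,"xyz":[0.23,-2.7,0.1],"spin":0},{"grip":0,"xyz":[0.2,-3.5,0.1],"spin":0},{"grip":0,"xyz":[0.14,-4.3,0.1],"spin":0},{"grip":0,"xyz":[0.05,-5.0,0.1],"spin":0},{"grip":0,"xyz":[-0.04,-5.5,0.1],"spin":0}])

```text
time: 4.7
eef_pos: [444.8, -54.2, 69.8]
tool_rot: [-179.9, 0.1, 156.8]
wrist_force: [-1.2, 1.1, 9.2]
opening: -0.5
```

```bash
python3 arc.py 34 36 38 40 42 43.5 44.5 45; python3 - <<'E'
from h import *
b=grab("scene")
B=cv2.resize(b["bgr"][130:280,190:330],None,fx=4,fy=4,interpolation=cv2.INTER_CUBIC)
cv2.imwrite("pics/s6.png",B)
E
```

```text
t 4.7 pos [444.8 -54.2  69.8] yaw 156.8 rad 159.1 turned 32.42 F [-1.2  1.1  9.2]
34.0 [-0.   -0.45]
36.0 [-0.13 -0.99]
38.0 [-0.28 -1.53]
40.0 [-0.45 -2.06]
42.0 [-0.63 -2.59]
43.5 [-0.79 -2.98]
44.5 [-0.89 -3.24]
45.0 [-0.95 -3.37]
```

View pics/s6.png

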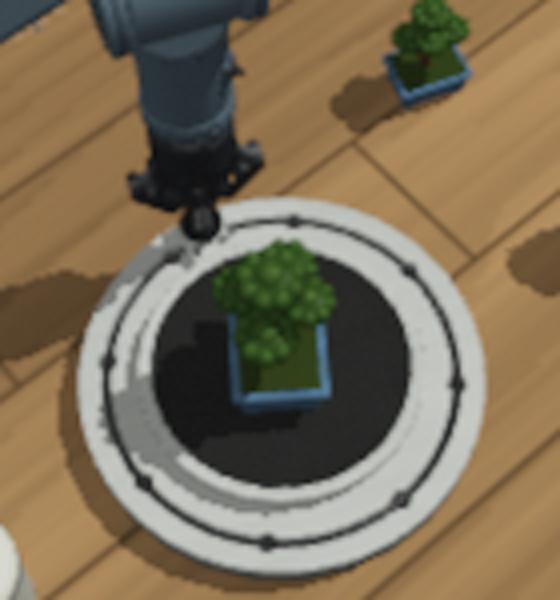

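It has turned about 33°, with the head still under the tip at crop (201,222). I'll slow in towards the next hole.

```bash
python3 arc.py 35 37 39 41 43 44 44.7 45
```

```text
t 4.75 pos [444.8 -54.9  69.8] yaw 156.8 rad 159.0 turned 32.68 F [-1.7  0.1  9.1]
35.0 [-0.04 -0.65]
37.0 [-0.18 -1.19]
39.0 [-0.34 -1.73]
41.0 [-0.52 -2.26]
43.0 [-0.71 -2.78]
44.0 [-0.82 -3.04]
44.7 [-0.89 -3.22]
45.0 [-0.93 -3.3 ]
```

Request:
carry_out(rows=[{"grip":0,"xyz":[-0.02,-0.45,0.1],"spin":0},{"grip":0,"xyz":[-0.15,-1.05,0.1],"spin":0},{"grip":0,"xyz":[-0.3,-1.6,0.1],"spin":0},{"grip":0,"xyz":[-0.46,-2.1,0.1],"spin":0},{"grip":0,"xyz":[-0.62,-2.55,0.1],"spin":0},{"grip":0,"xyz":[-0.76,-2.9,0.1],"spin":0},{"grip":0,"xyz":[-0.84,-3.1,0.1],"spin":0},{"grip":0,"xyz":[-0.88,-3.18,0.1],"spin":0}])

```text
time: 5.42
eef_pos: [441.3, -88.5, 69.7]
tool_rot: [-179.9, 0.3, 156.8]
wrist_force: [-1.5, 0.7, 8.7]
opening: -0.0
```

```bash
python3 - <<'E'
from h import *
b=grab("scene"); w=grab("wrist"); a=grab("top")
B=cv2.resize(b["bgr"][130:280,190:330],None,fx=4,fy=4,interpolation=cv2.INTER_CUBIC)
cv2.imwrite("pics/s7.png",B); cv2.imwrite("pics/w7.png",w["bgr"])
E
python3 arc.py 44 44.5 45 45.5
```

```text
t 5.57 pos [441.3 -88.4  69.7] yaw 156.8 rad 159.0 turned 44.84 F [-1.5 -1.   8. ]
44.0 [0.18 0.18]
44.5 [0.13 0.05]
45.0 [ 0.07 -0.08]
45.5 [ 0.02 -0.21]
```

View pics/s7.png

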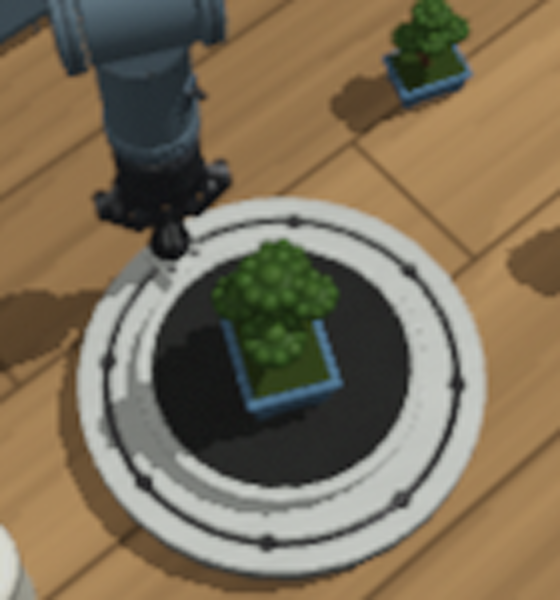

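View pics/w7.png

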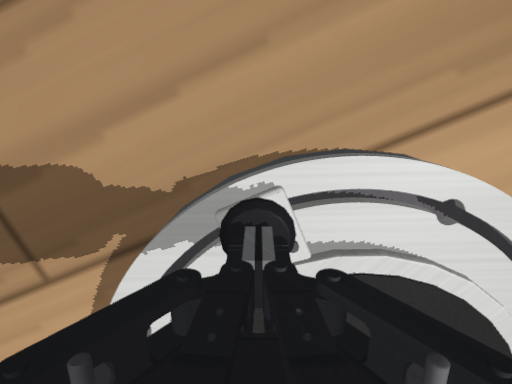

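The tip is still centred on the head (wrist: head at u 220–295, fingers at 258). It has turned 44.8°, under 1 mm from the hole. I'll let it up straight.

Request:
carry_out(rows=[{"grip":0,"xyz":[0,0,-0.2],"spin":0},{"grip":0,"xyz":[0,0,-0.5],"spin":0},{"grip":0,"xyz":[0,0,-0.9],"spin":0},{"grip":0,"xyz":[0,0,-1.4],"spin":0},{"grip":0,"xyz":[0,0,-2.0],"spin":0},{"grip":0,"xyz":[0,0,-3.0],"spin":0},{"grip":0,"xyz":[0,0,-4.5],"spin":0},{"grip":0,"xyz":[0,0,-6.5],"spin":0}])

```text
time: 6.23
eef_pos: [440.0, -87.7, 134.4]
tool_rot: [-179.9, 0.1, 156.8]
wrist_force: [0.1, 0.2, -0.1]
opening: 0.2
```

```bash
python3 - <<'E'
from h import *
b=grab("scene"); w=grab("wrist"); a=grab("top"); s=env.sense(); print(s["time"],s["eef_pos"],s["wrist_force"])
B=cv2.resize(b["bgr"][130:280,190:330],None,fx=4,fy=4,interpolation=cv2.INTER_CUBIC)
cv2.imwrite("pics/s8.png",B); cv2.imwrite("pics/w8.png",w["bgr"])
# head in wrist view
g=cv2.cvtColor(w["bgr"],cv2.COLOR_BGR2GRAY); u,v=proj(w,[440.3,-88.8,78]); print("expected head px z78",u,v)
roi=np.zeros_like(g); u,v=int(u),int(v); roi[v-35:v+28,u-42:u+42]=255
m=((g<55)*255).astype(np.uint8)&roi
m=cv2.morphologyEx(m,cv2.MORPH_OPEN,cv2.getStructuringElement(cv2.MORPH_ELLIPSE,(21,21)))
cs,_=cv2.findContours(m,cv2.RETR_EXTERNAL,cv2.CHAIN_APPROX_NONE); c=max(cs,key=cv2.contourArea)
e=cv2.fitEllipse(c); print("head ellipse",np.round(e[0],1),np.round(e[1],1),cv2.boundingRect(c))
C=np.array([600.3,-88.0])
for z in(66,70,76,82):
    p=onz(w,*e[0],z); q=p[:2]-C; print(z,p.round(1),"rad",np.hypot(*q).round(1),"turned",(np.degrees(np.arctan2(q[1],q[0]))%360-135.3).round(2))
E
```

```text
6.3833 [442.0427732  -88.58276209 136.05500829] [0.07295474 1.05321423 0.1891699 ]
expected head px z78 257.0545485895046 199.70983614023464
head ellipse [256.8 197.8] [52.7 55.3] (229, 171, 56, 54)
66 [442.6 -90.1  66. ] rad 157.7 turned 45.47
70 [441.4 -89.6  70. ] rad 158.9 turned 45.26
76 [439.5 -88.7  76. ] rad 160.8 turned 44.96
82 [437.7 -87.9  82. ] rad 162.6 turned 44.66
```

View pics/w8.png

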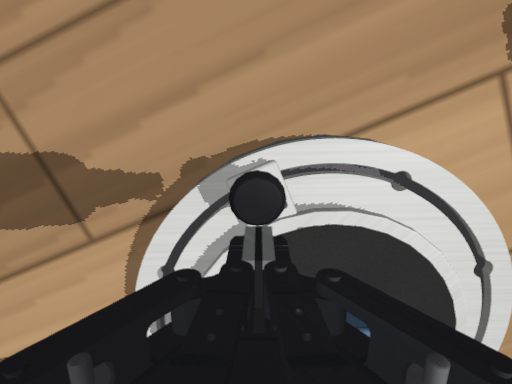

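View pics/s8.png

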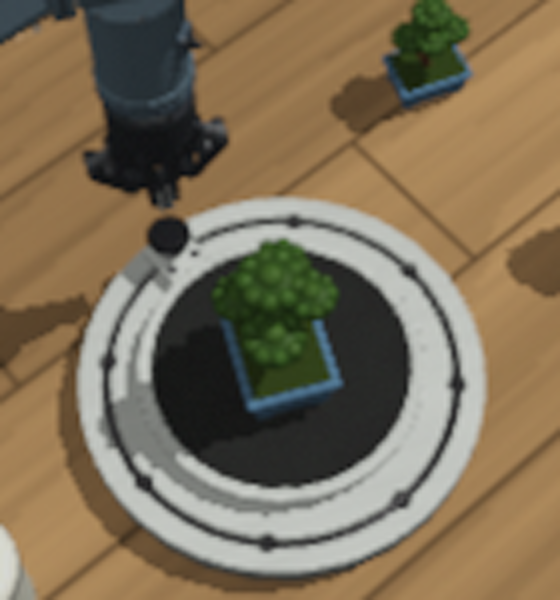

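The head stands free under the raised tip (wrist (257,198), scene crop (167,236)), at the next-hole angle (about 45.0°). I'll retreat upward and check the head's height by triangulation to be sure it sprang fully out.

Request:
carry_out(rows=[{"grip":0,"xyz":[0.3,0,-1.0],"spin":0},{"grip":0,"xyz":[1.0,0,-2.5],"spin":0},{"grip":0,"xyz":[2.0,0,-4.5],"spin":0},{"grip":0,"xyz":[3.5,0,-6.5],"spin":0},{"grip":0,"xyz":[5.0,0,-8.5],"spin":0},{"grip":0,"xyz":[6.5,0,-9.5],"spin":0},{"grip":0,"xyz":[7.0,0,-10.0],"spin":0},{"grip":0,"xyz":[7.0,0,-10.0],"spin":0}])

```text
time: 7.05
eef_pos: [376.5, -60.2, 236.2]
tool_rot: [-179.9, 0.6, 156.8]
wrist_force: [-0.0, -0.4, 0.4]
opening: -0.3
```

```bash
python3 - <<'E'
from h import *
C=np.array([600.3,-88.0])
s=env.sense(); print(s["time"],s["eef_pos"],s["wrist_force"],np.abs(s["dq"]).max())
rs=[]
for n,k in(("top",8),("scene",8),("wrist",30)):
    d=grab(n); g=cv2.cvtColor(d["bgr"],cv2.COLOR_BGR2GRAY)
    u,v=proj(d,[440.3,-88.8,77]); a,b=int(round(u)),int(round(v))
    m=np.zeros(g.shape,np.uint8); m[b-k:b+k+1,a-k:a+k+1]=(g[b-k:b+k+1,a-k:a+k+1]<60)*255
    kk=5 if k==8 else 17
    m=cv2.morphologyEx(m,cv2.MORPH_OPEN,cv2.getStructuringElement(cv2.MORPH_ELLIPSE,(kk,kk)) if k>8 else np.ones((5,5),np.uint8))
    q,l,st,ce=cv2.connectedComponentsWithStats(m); i=1+np.argmax(st[1:,4])
    print(n,"expect",round(u,1),round(v,1),"got",ce[i].round(1),st[i])
    p=onz(d,*ce[i],76)[:2]; print("  out@76",p.round(1),"rad",np.hypot(*(p-C)).round(1),"; down@66.5",onz(d,*ce[i],66.5)[:2].round(1))
    rs.append(ray(d,*ce[i]))
    cv2.imwrite(f"pics/{n}9.png",d["bgr"] if n!="top" else cv2.resize(d["bgr"][100:250,160:420],None,fx=3,fy=3,interpolation=cv2.INTER_CUBIC))
for ix in((0,1),(1,2),(0,2),(0,1,2)): print(ix,tri([rs[i] for i in ix]).round(1))
E
```

```text
7.05 [376.4911118  -60.168377   236.23345276] [-0.04799415 -0.39028762  0.42014902] 2.6049204257453695Traceback (most recent call last):
  File "<stdin>", line 11, in <module>
    return _wrapfunc(a, 'argmax', axis=axis, out=out, **kwds)
    return bound(*args, **kwds)
ValueError: attempt to get argmax of an empty sequence
```

The arm hides the head in the top view. I'll move it aside to the left, well above the bench.

Request:
carry_out(rows=[{"grip":0,"xyz":[1.0,1.4,-0.5],"spin":0},{"grip":0,"xyz":[3.0,4.4,-1],"spin":0},{"grip":0,"xyz":[5.5,8.0,-1],"spin":0},{"grip":0,"xyz":[8.0,11.6,-1],"spin":0},{"grip":0,"xyz":[10.5,15.2,-1],"spin":0},{"grip":0,"xyz":[13.0,18.8,-1],"spin":0},{"grip":0,"xyz":[15.0,21.8,-1],"spin":0},{"grip":0,"xyz":[16.0,23.2,-1],"spin":0}])

```text
time: 7.77
eef_pos: [319.9, 219.5, 242.4]
tool_rot: [-179.9, 0.4, 157.0]
wrist_force: [-0.4, 0.2, -0.3]
opening: 0.1
```

```bash
cat > chk.py <<'E'
from h import *
C=np.array([600.3,-88.0])
s=env.sense(); print(s["time"],s["eef_pos"],s["wrist_force"],np.abs(s["dq"]).max())
rs=[]
for n in("top","scene"):
    d=grab(n); g=cv2.cvtColor(d["bgr"],cv2.COLOR_BGR2GRAY)
    cv2.imwrite(f"pics/{n}9.png",d["bgr"]); 
    u,v=proj(d,[440.3,-88.8,77]); a,b=int(round(u)),int(round(v)); k=9
    cv2.imwrite(f"pics/{n}9c.png",cv2.resize(d["bgr"][b-40:b+41,a-50:a+51],None,fx=6,fy=6,interpolation=cv2.INTER_CUBIC))
    m=np.zeros(g.shape,np.uint8); m[b-k:b+k+1,a-k:a+k+1]=(g[b-k:b+k+1,a-k:a+k+1]<60)*255
    m=cv2.morphologyEx(m,cv2.MORPH_OPEN,np.ones((5,5),np.uint8))
    q,l,st,ce=cv2.connectedComponentsWithStats(m)
    if q<2: print(n,"none"); continue
    i=1+np.argmax(st[1:,4])
    print(n,"expect",round(u,1),round(v,1),"got",ce[i].round(2),st[i])
    for z in (76,66.5):
        p=onz(d,*ce[i],z)[:2]; r=p-C; print("  z",z,p.round(1),"rad",np.hypot(*r).round(1),"turned",(np.degrees(np.arctan2(r[1],r[0]))%360-135.3).round(2))
    rs.append(ray(d,*ce[i]))
if len(rs)>1: print(tri(rs).round(1))
E
python3 chk.py
```

```text
7.7667 [319.89201552 219.48608635 242.40030609] [-0.41191341  0.1542219  -0.3346647 ] 35.098325459839444
top expect 283.0 213.9 got [283.28 214.28] [279 210  10  10  89]
  z 76 [439.2 -89.7] rad 161.1 turned 45.31
  z 66.5 [440.7 -90.4] rad 159.6 turned 45.57
scene expect 231.5 188.2 got [231.56 188.44] [228 185   8   8  61]
  z 76 [440.9 -88.9] rad 159.4 turned 45.02
  z 66.5 [436.2 -86.1] rad 164.1 turned 44.05
[439.8 -89.2  74.6]
```

View pics/top9.png

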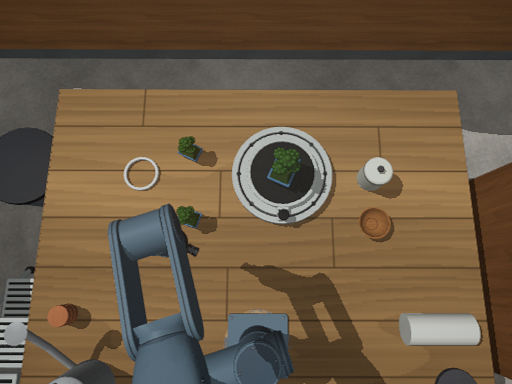

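View pics/scene9.png

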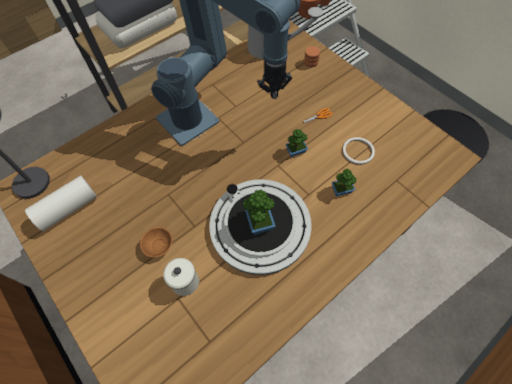

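Triangulated head height is 74.6 mm, against 73.9 by the same method at the start when fully out; pressed in it would be about 64. So the plunger is out, at 45° on. One last check of the bonsai and bench things against the first pictures.

```bash
python3 - <<'E'
from h import *
a0=cv2.imread("pics/top0.png"); d=grab("top"); a1=d["bgr"]
s0=cv2.imread("pics/scene0.png"); e=grab("scene"); s1=e["bgr"]
def cen(im,lo,hi,box):
    x0,y0,x1,y1=box; h=cv2.cvtColor(im,cv2.COLOR_BGR2HSV)[y0:y1,x0:x1]; m=cv2.inRange(h,lo,hi); M=cv2.moments(m,True); return np.round([M["m10"]/M["m00"]+x0,M["m01"]/M["m00"]+y0],2),int(M["m00"])
for nm,lo,hi,bt,bs in [("canister",(0,0,150),(179,60,255),(352,150,400,195),(160,255,205,300)),
  ("ring",(0,0,150),(179,60,255),(118,150,165,195),(335,130,380,168)),
  ("bowl",(5,150,40),(18,255,180),(355,200,395,245),(135,225,178,262)),
  ("snips",(5,190,150),(20,255,255),(110,222,160,250),(298,102,336,128))]:
    print(nm,"top",cen(a0,lo,hi,bt),cen(a1,lo,hi,bt),"scene",cen(s0,lo,hi,bs),cen(s1,lo,hi,bs))
C=np.array([600.3,-88.0])
for nm,dd,i0,i1,box in(("top",d,a0,a1,(245,140,320,215)),("scene",e,s0,s1,(215,185,310,265))):
    for im in(i0,i1):
        x0,y0,x1,y1=box; h=cv2.cvtColor(im,cv2.COLOR_BGR2HSV)[y0:y1,x0:x1]; m=cv2.inRange(h,(95,80,60),(125,255,255))
        pts=cv2.findNonZero(m).reshape(-1,2)+[x0,y0]
        P=np.array([onz(dd,u,v,104)[:2] for u,v in pts],np.float32); r=cv2.minAreaRect(P)
        print(nm,"pot rect",np.round(r[0],1),np.round(r[1],1),"off centre",np.hypot(*(np.array(r[0])-C)).round(1))
s=env.sense(); print(s["time"],s["eef_pos"],np.abs(s["dq"]).max(),s["wrist_force"])
E
```

```text
canister top (array([377.72, 170.27]), 545) (array([377.68, 170.31]), 549) scene (array([179.08, 272.41]), 682) (array([179.09, 272.47]), 688)
ring top (array([140.78, 173.32]), 254) (array([140.63, 173.42]), 259) scene (array([358.54, 149.73]), 217) (array([358.49, 149.75]), 220)
bowl top (array([374.45, 222.69]), 789) (array([374.51, 222.76]), 780) scene (array([155.72, 241.92]), 691) (array([155.96, 241.79]), 651)Traceback (most recent call last):
  File "<stdin>", line 10, in <module>
  File "<stdin>", line 5, in cen
ZeroDivisionError: float division by zero
```

View pics/scene9c.png

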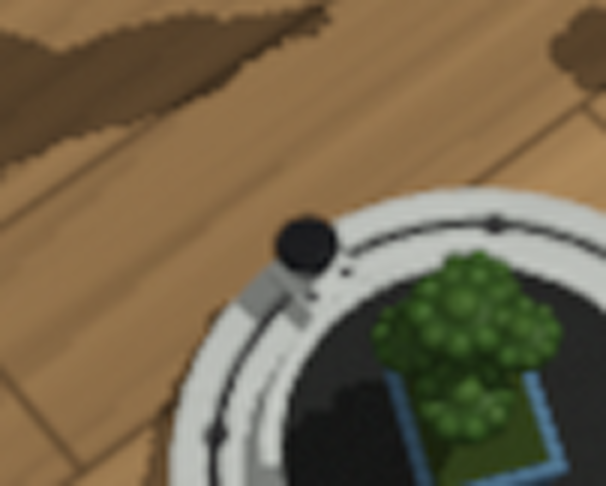

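The canister, ring and bowl have not moved (under 0.3 px). The snips check failed only because the arm hides them in the top view. I'll check them in the scene view, and the pot.

```bash
python3 - <<'E'
from h import *
a0=cv2.imread("pics/top0.png"); d=grab("top"); a1=d["bgr"]
s0=cv2.imread("pics/scene0.png"); e=grab("scene"); s1=e["bgr"]
for im in(s0,s1):
    h=cv2.cvtColor(im,cv2.COLOR_BGR2HSV)[102:128,298:336]; m=cv2.inRange(h,(5,190,150),(20,255,255)); M=cv2.moments(m,True)
    print("snips scene",np.round([M["m10"]/max(M["m00"],1)+298,M["m01"]/max(M["m00"],1)+102],2),M["m00"])
C=np.array([600.3,-88.0])
for nm,dd,i0,i1,box in(("top",d,a0,a1,(245,140,320,215)),("scene",e,s0,s1,(215,185,310,265))):
    for im in(i0,i1):
        x0,y0,x1,y1=box; h=cv2.cvtColor(im,cv2.COLOR_BGR2HSV)[y0:y1,x0:x1]; m=cv2.inRange(h,(95,80,60),(125,255,255))
        pts=cv2.findNonZero(m).reshape(-1,2)+[x0,y0]
        P=np.array([onz(dd,u,v,104)[:2] for u,v in pts],np.float32); r=cv2.minAreaRect(P)
        print(nm,"pot rect",np.round(r[0],1),np.round(r[1],1),"off centre",np.hypot(*(np.array(r[0])-C)).round(1))
s=env.sense(); print(s["time"],s["eef_pos"],np.abs(s["dq"]).max(),s["wrist_force"])
E
```

```text
snips scene [324.   113.33] 83.0
snips scene [323.93 113.37] 82.0
top pot rect [596.  -90.1] [ 84.4 113.5] off centre 4.8
top pot rect [597.2 -89.6] [ 85.7 112.4] off centre 3.5
scene pot rect [599.8 -89.7] [ 86.2 116.5] off centre 1.8
scene pot rect [612.5 -95.7] [84.9 90.9] off centre 14.4
8.0667 [321.37257963 215.09434626 242.82105122] 1.0018141007373749 [ 0.60792437 -0.5617589   0.10615431]
```

The pot measures 84–86 × 112–113 mm in top and is 3.5 mm off centre. The last scene value of 14 mm comes from a rim partly hidden by foliage: its long side reads only 91 mm. The arm is at rest in free air, so I'm handing in.

```bash
python3 -c "
from station import env
print(env.sign_off()); s=env.sense(); print(s['time'],s['wrist_force'])"
```

```text
the job is handed in; nothing more can be done
None
the job is handed in; nothing more can be done
```

I turned the bonsai on by one hole and handed the job in at about 8.1 s of the 37 s; no verdict was reported. With the fingers shut, I pressed the mushroom head down to its stop (TCP z about 69.8 mm, 8–9 N). I swung it about 45° anticlockwise along the 160 mm arc, let it up straight, and moved the arm aside into free air.

**Last checks:**
- **Plunger:** the head triangulates at z 74.6 mm. The same method gave 73.9 at the start, when it was fully out, so the plunger has sprung up.
- **Angle:** the two fixed cameras put the head 45.0–45.3° on from the first hole by the ring fit, or 44.7–44.8° measured against the head's own starting position. Both are within the locking tolerance.
- **Bonsai:** the pot stands about 3.5 mm off the table centre in the top view.
- **Bench things:** the canister, ring, bowl and snips are all within 0.3 px of where they started.

**Checks that failed or disagreed:**
- **Pot in the scene view:** it came out 14 mm off centre, but foliage hid part of the rim (long side 91 mm instead of 112), so I trusted the top view.
- **Snips:** they could only be checked in the scene view, because the arm hid them from the top camera.
- **Head size in the wrist view:** it was ambiguous about whether the plunger was out, so I relied on the triangulation.

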